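# Find where the sample shuttle binds, back it off and lock it

### The job

The sample shuttle on the bench rail binds somewhere along its travel: take it by its black upright grip and slide it gently towards the drag pointer, pushing the pointer along ahead of it, until you feel it bind, and do not force it past that. Then draw it back about 10 mm, so that a gap of about 10 mm stays between the shuttle and the pointer, let go and press the shuttle's lock pin fully down. Never touch the pointer by hand, and leave the glassware and tools around the rail where they are.

Things in the scene. Friction and masses are not known exactly. Their poses are not given: they have to be found in the camera images.
- rail: Aluminium rail bed fixed to the bench, 90 x 410 x 30 mm over its grey end plates, with two steel rails on it. Origin: centre of its underside, on the bench. Its y axis is the direction of travel (from the shuttle towards the pointer), z is up.
- shuttle: Grey block 100 mm wide (x), 120 mm long (y), top 42 mm above the bench, that slides along the rail's y by up to 200 mm against a steady drag of about 2.5 N. Axes parallel to the rail's. Origin: at bench height, below the middle of its upright grip; front face at y = +45 mm, rear face at y = -75 mm. Three small fixed vials (tops 78 mm up) stand on it at x = 29 to 51, y = -21 to 45 mm.
- grip_top (a point): Centre of the top of the shuttle's black upright grip, 102 mm above the bench. The grip measures 30 mm (x, across the rail) by 24 mm (y, along it) and rises from the block's top, 42 mm above the bench: 60 mm tall.
- pointer: Drag pointer: dark steel bar 64 x 12 x 14 mm across the rails ahead of the shuttle, top 37 mm up. The shuttle's front face pushes it in +y (0.8 N more drag); it stays where left, so it marks the farthest place reached. Axes as the rail's. Origin: at bench height, below the face turned to the shuttle: gap = pointer y - shuttle y (along the rail) - 45 mm.
- lock_pin_top (a point): Centre of the top of the lock pin, a round steel button of 18 mm diameter on the shuttle, 55 mm behind the grip (shuttle y = -55 mm). Raised, its top is 62 mm above the bench; pressed fully down 54 mm. Pressing takes about 3 N; it stays down.
- lock_pin (a joint): Travel of the lock pin, m: 0 raised, 0.008 fully down.
- tight_spot (a joint): Give of the tight spot hidden in the rail, m: 0 while the shuttle is short of it, then 1 mm for each 3 N of push above the drag. It cannot be seen and lies anywhere with the shuttle 100 to 180 mm from the rear end of its travel (its origin at rail y = 0 to +80 mm). From 1 mm (3 N above the drag) it is properly felt; at 5.5 mm (16 N above the drag) it is forced.
- beaker: Bystander: empty glass beaker, 64 mm across, 85 mm high, beside the rail. Origin: centre of its underside.
- dish: Bystander: shallow glass dish, 72 mm across, 16 mm high. Origin: centre of its underside.
- amber_jar: Bystander: amber glass jar with black cap, 52 mm across, 75 mm high. Origin: centre of its underside.
- spatula: Bystander: steel spatula 160 mm long lying on the bench. Origin: middle of its underside; x along it.
- blue_jar: Bystander: glass jar with blue cap, 60 mm across, 90 mm high. Origin: centre of its underside.
- flask: Bystander: small conical glass flask, 68 mm across the foot, 88 mm high. Origin: centre of its underside.

How it is judged:
By the outcome, as a careful person would: the job done as asked, in the order asked, and still so for the second after the job is handed in, with the robot touching nothing.
It also fails if it takes over 54 s, if anything falls off the work surface, if the arm or the gripper's body presses on something with over 40 N, if the wrist force passes 120 N, or if a joint passes its speed limit or range.

### The arm

A 6-joint arm with a two-finger parallel gripper is mounted at the origin on the work surface. World frame = base frame: x ahead of the robot, y to its left, z up, the work surface at z = 0. Lengths are in m, angles in rad, forces in N, time in s.
With the tool pointing down it reaches from about 0.325 to 0.775 m from the base axis. Payload 5.5 kg.
Tool frame: the origin (TCP) lies between the finger pads; the fingertips stand robot.nose_length ahead of it and the grasp point (between the pads) lies 6 mm ahead of it (robot.nose_length is the distance from the TCP to the fingertips, in m); z points along the fingers, y is the line along which they close (so a half turn about z gives the same grasp; the last joint's range is limited). The gripper opens to 88 mm and grips with 3 to 60 N. Pads are 20 mm wide; open, the fingers measure 115 mm over their backs; the gripper's body (75 mm by 178 mm) begins 61 mm behind the grasp point.
Start: joints at [-1.283, 0.091, 1.231, -0, 1.82, -0.057], TCP at [0.203, -0.565, 0.248] pointing down, gripper open.
Joint ranges: [-2.87, 2.87], [-0.86, 2.18], [0.17, 2.46], [-1.51, 4.65], [0.06, 2.69], [-2.65, 2.65]. Speed limits (rad/s): [2.57, 2.57, 3.01, 3.14, 3.14, 3.14].

### API

Orientations are given as a unit quaternion [x, y, z, w].
In Python, from workcell import robot gives the robot as it stands.
- The arm moves only by the tool play_rows, never from a script. Its argument "increments" is a list of rows, each an object with "offset": the shift along the tool's x, y, z in m, a list of three; "roll": the turn about the tool's z in rad. In form: [{"offset": [tx, ty, tz], "roll": roll}, ...]. A call has 1 to 8 rows; each row shifts and turns the commanded pose from where the row before left it, along the tool's axes as they then stand; what a row does not reach is not made up. A row lasts 1/8 s, in which the tool goes at most 62.5 mm and 10.7 degrees, less where a joint would pass 70% of its speed; a pose out of reach is approached as far as the arm can. A call is refused whole if a number of a shift passes 0.0625 or a number of a turn 0.188, either way. A call with a gripper value outside its range is refused whole. "fingers" is the closure, from -1 (fully open) to 1 (shut), set as the call begins (left out, the last holds). The fingers move at their own pace and stop on an object; "force" is the grip in N (left out, the last holds). Time passes only in rows, so rows that do not move let the fingers close. It gives the time, the measured TCP pose, the force, the opening and the grip force at its end, in the units of the state.
- robot.sense(): the state, without advancing time (a new reading comes with each control period).
- robot.camera(name): name is "scene" or "side" or "wrist"; returns (picture, depth): 420x560x3 uint8, red, green, blue; 420x560 float32, m along the optical axis (not along the pixel's ray), 0 where there is no reading.
- robot.camera_model(name): a dict with "camera_matrix" (3x3 intrinsics, pixels), "distortion" ([k1, k2, p1, p2, k3] as OpenCV has them; the pictures are not rectified), "world_from_camera" (4x4, takes a point from camera to world coordinates); the wrist camera has in their place "hand_eye" (4x4, takes a point from camera to tool coordinates, whose origin is the TCP and whose axes are the flange's). Camera axes: x right, y down, z forward; pixel columns grow to the right and rows downward; lengths in m; the calibration is good to about 2 mm. A picture is of the moment at which its call begins: read the wrist's pose just before it. camera_model takes no time and is no camera call.
- robot.finish_job(): hands the job in; it is judged then, once.
The state is a dict: "time_s": time; "qpos": joint angles; "qd": joint speeds; "tau": joint torques, N m; "position": TCP position; "ee_rot": TCP orientation; "wrist_force": force on the tool from outside, world axes, zero at the start; "wrist_torque": the same for the moment, N m; "opening": finger opening in m; "gripper_force": force on a finger pad.
Only numpy, scipy, OpenCV 4.12 (cv2) and the standard library are available. Lean on these libraries where they do the work, as an engineer would, in place of code of your own. Each camera call takes 0.05 s, during which the arm holds its last target. There are 200 camera calls.

## Working session

There is one attempt and no reset: what is moved stays moved. The work goes in short steps, Python scripts to look and compute and a tool call to move; the robot and the scene stay as the last step left them, time stands still between calls to the robot, and variables do not carry over. Pictures are saved under pics/ and viewed, at most 10 in all, crops included, and the job is handed in when it is done.

Besides the shell and the picture viewer there is one more tool, called after "Call:" in YAML: its name, and indented under it one key for each argument. play_rows: Moves the arm, as the interface text tells. Its arguments: {"type":"object","properties":{"increments":{"type":"array"},"fingers":{"type":"number"},"force":{"type":"number"}},"required":["increments"]}

```bash
mkdir -p pics; python3 - <<'E'
from workcell import robot
import cv2, numpy as np
s=robot.sense(); print(s, robot.nose_length)
for n in ("scene","side"):
    p,d=robot.camera(n); cv2.imwrite(f"pics/{n}0.png",p[:,:,::-1]); np.savez(f"{n}0.npz",p=p,d=d)
    print(n,robot.camera_model(n))
print(robot.camera_model("wrist"))
E
```

```text
{'time_s': 0.0, 'qpos': array([-1.28270235e+00,  9.18570820e-02,  1.23185928e+00,  5.21047984e-06,
        1.81981120e+00, -5.66517036e-02]), 'qd': array([ 0.00150741,  0.00080932,  0.00055383, -0.00108479, -0.00134449,
        0.00152215]), 'tau': array([ 2.26613593e-04, -4.46444821e+01, -4.06448042e+01,  6.98670815e-02,
        2.93969933e-02, -1.55699499e-04]), 'position': array([ 0.2027312 , -0.56444972,  0.24652293]), 'ee_rot': array([ 9.85179979e-01,  1.71521058e-01, -1.09196510e-04, -9.61274607e-04]), 'wrist_force': array([-0.24199024, -0.29869253, -0.23916259]), 'wrist_torque': array([-0.00332584, -0.0383161 , -0.01182921]), 'gripper_force': 0.0, 'opening': 0.0876017220842494} 0.025
scene {'camera_matrix': array([[542.9593798 ,   0.        , 268.53783542],
       [  0.        , 542.9593798 , 212.09581829],
       [  0.        ,   0.        ,   1.        ]]), 'distortion': array([-0.02297459,  0.        ,  0.        ,  0.        ,  0.        ]), 'world_from_camera': array([[-0.78970853,  0.44686828, -0.42032033,  1.01708252],
       [ 0.61324047,  0.59423943, -0.52039949,  0.5
[... 576 characters left out ...]
 -0.69774593,  0.76619574],
       [ 0.        ,  0.        ,  0.        ,  1.        ]])}
{'camera_matrix': array([[320.90388713,   0.        , 277.82808503],
       [  0.        , 320.90388713, 204.30676488],
       [  0.        ,   0.        ,   1.        ]]), 'distortion': array([-0.0485126,  0.       ,  0.       ,  0.       ,  0.       ]), 'hand_eye': array([[-4.16523465e-04, -9.61943758e-01, -2.73247203e-01,
         7.55500507e-02],
       [ 9.99999881e-01, -4.70548630e-04,  1.32180318e-04,
         1.48682533e-04],
       [-2.55726129e-04, -2.73247115e-01,  9.61943839e-01,
        -1.36079136e-01],
       [ 0.00000000e+00,  0.00000000e+00,  0.00000000e+00,
         1.00000000e+00]])}
```

View pics/scene0.png

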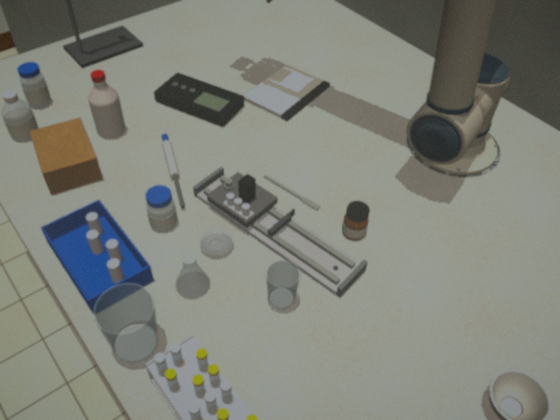

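View pics/side0.png

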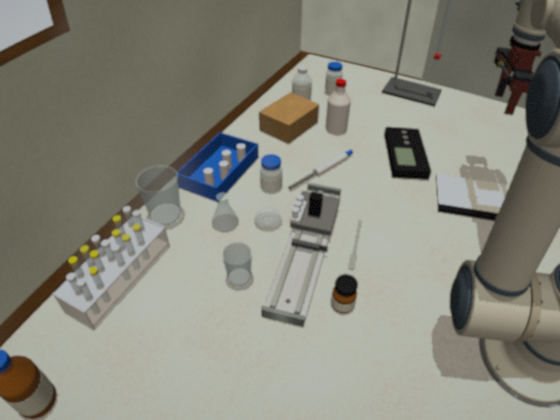

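The scene camera shows the shuttle at about (243,198), its black grip at (247,187), the pointer at (280,222) and the rail running from (207,185) to (350,280). In the side view the grip is at (316,204). Next I'll enlarge both views and convert pixels to points.

```bash
cat > h.py <<'E'
from workcell import robot
import cv2, numpy as np
from scipy.spatial.transform import Rotation as R
def pose(s):
    T=np.eye(4); T[:3,:3]=R.from_quat(s['ee_rot']).as_matrix(); T[:3,3]=s['position']; return T
def wfc(n,s=None):
    m=robot.camera_model(n); return pose(s)@m['hand_eye'] if n=='wrist' else m['world_from_camera']
def ray(n,uv,T):
    m=robot.camera_model(n)
    q=cv2.undistortPoints(np.array([[uv]],float),m['camera_matrix'],m['distortion'])[0,0]
    return np.array([q[0],q[1],1.])
def plane(n,uv,z,T):
    d=T[:3,:3]@ray(n,uv,T); return T[:3,3]+d*(z-T[2,3])/d[2]
def dep(n,uv,d,T):
    return T[:3,3]+T[:3,:3]@ray(n,uv,T)*d
E
python3 - <<'E'
from h import *
a=np.load('scene0.npz');b=np.load('side0.npz')
c=cv2.resize(a['p'][155:305,180:380,::-1],None,fx=4,fy=4,interpolation=cv2.INTER_CUBIC);cv2.imwrite('pics/c1.png',c)
for n,f,box in(('scene',a,(180,155,380,305)),('side',b,(250,170,350,330))):
    x0,y0,x1,y1=box;p=f['p'];T=wfc(n)
    m=(p[y0:y1,x0:x1].max(2)<60).astype(np.uint8)
    k,l,st,ce=cv2.connectedComponentsWithStats(m)
    for i in range(1,k):
        if st[i,4]>25:
            uv=ce[i]+[x0,y0]; vv=np.argwhere(l==i); top=vv[vv[:,0]<=vv[:,0].min()+4].mean(0)[::-1]+[x0,y0]
            print(n,st[i],uv,top,dep(n,uv,f['d'][int(uv[1]),int(uv[0])],T),plane(n,top,.102,T))
E
```

```text
scene [ 59  21  16  26 343] [246.70845481 188.86880466] [246.95348837 178.65116279] [ 0.55977223 -0.11247538  0.08997097] [ 0.54869519 -0.12644907  0.102     ]
scene [167  47  21  20 286] [357.08391608 211.68181818] [356.74 204.6 ] [0.40936086 0.06209804 0.0740879 ] [0.417329   0.06380911 0.102     ]
side [ 58  23  14  24 286] [314.75174825 204.57692308] [315.26923077 195.26923077] [ 0.54683144 -0.1156887   0.0806925 ] [ 0.55044206 -0.12360118  0.102     ]
side [42 55 38  9 68] [310.02941176 228.97058824] [301.82051282 227.17948718] [ 0.54048021 -0.08095343  0.03386464] [ 0.5349022  -0.01664242  0.102     ]
side [43 73 33  8 83] [309.90361446 246.53012048] [304.98148148 245.44444444] [ 0.51780089 -0.02968736  0.0351995 ] [0.50714348 0.02753755 0.102     ]
side [ 85 105  15  22 267] [342.98127341 285.68539326] [344.         277.44680851] [0.40477962 0.06718012 0.07480574] [0.40560483 0.06799084 0.102     ]
```

View pics/c1.png

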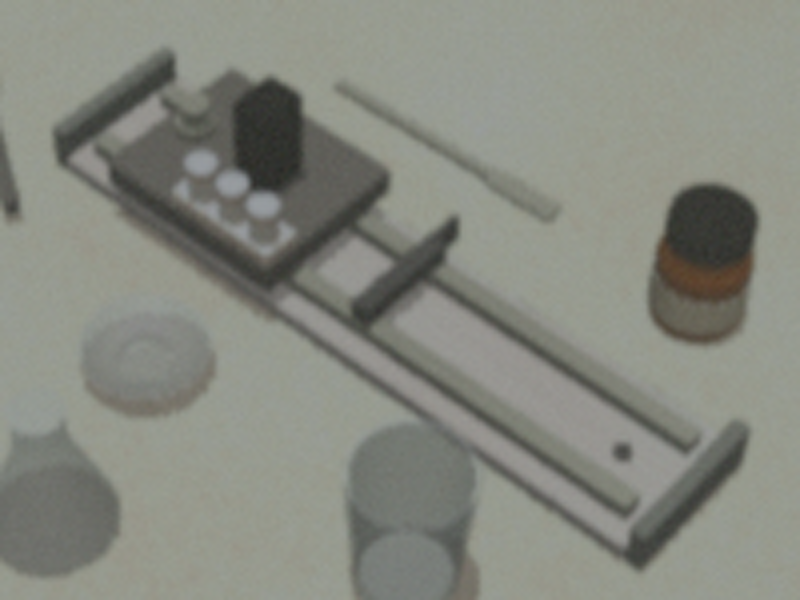

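The crop shows the rear end plate's top from about (57,133) to (170,52), and the front one from (635,545) to (743,425). The grip top is at (268,90), the pin at (195,115) and the pointer at (408,268). Next I'll work out the rail axis and the first move.

```bash
python3 - <<'E'
from h import *
T=wfc('scene')
P=lambda u,v,z: plane('scene',(180+(u-1.5)/4,155+(v-1.5)/4),z,T)
rl,rr=P(57,130,.03),P(168,50,.03); fl,fr=P(634,535,.03),P(743,425,.03)
print(rl,rr,fl,fr,np.linalg.norm(rl-rr),np.linalg.norm(fl-fr))
ax=(fl+fr-rl-rr)[:2]/2; L=np.linalg.norm(ax); print('L',L,ax/L,'centre',(rl+rr+fl+fr)/4)
u=ax/L; c=((rl+rr+fl+fr)/4)[:2]; ux=np.array([u[1],-u[0]])
g=P(268,93,.102); p=P(195,112,.062); q=P(408,262,.037)
for n,a in(('grip',g),('pin',p),('ptr',q)): print(n,a,'rail xy',(a[:2]-c)@ux,(a[:2]-c)@u)
s=robot.sense(); M=pose(s); print('target roll', u, M[:3,:3].T@np.r_[u,0])
tgt=np.r_[g[:2]-u*0.03,0.25]; print('offset', M[:3,:3].T@(tgt-M[:3,3]))
E
```

```text
[ 0.61628444 -0.23511253  0.03      ] [ 0.53032457 -0.2514856   0.03      ] [0.54329162 0.15754083 0.03      ] [0.45555472 0.1422254  0.03      ] 0.08750529252070141 0.08906360378151505
L 0.4000633473842659 [-0.1846741   0.98279981] centre [ 0.53636384 -0.04670798  0.03      ]
grip [ 0.54788261 -0.12870535  0.102     ] rail xy -0.003822142916942255 -0.08271422075406079
pin [ 0.56432532 -0.1737339   0.062     ] rail xy 0.004022144685568671 -0.13000481641903308
ptr [ 0.52532058 -0.03714085  0.037     ] rail xy -0.009086510156294251 0.01144197228702415
target roll [-0.1846741   0.98279981] [ 0.15837421 -0.98737771  0.00169481]
offset [ 0.46737755 -0.26386913 -0.00288191]
```

Call:
play_rows:
  increments:
    - {"offset": [0.05,-0.028,0],"roll": 0}
    - {"offset": [0.05,-0.028,0],"roll": 0}
    - {"offset": [0.05,-0.028,0],"roll": 0}
    - {"offset": [0.05,-0.028,0],"roll": 0}
    - {"offset": [0.05,-0.028,0],"roll": 0}
    - {"offset": [0.05,-0.028,0],"roll": 0}
    - {"offset": [0.05,-0.028,0],"roll": 0}
    - {"offset": [0.05,-0.028,0],"roll": 0}
  fingers: -0.2
  force: 20

```text
time_s: 1.1
position: [0.5044, -0.217, 0.2472]
ee_rot: [0.985, 0.172, -0.0, -0.0]
wrist_force: [0.0, -0.2, 0.2]
opening: 0.0528
gripper_force: 0.0
```

Call:
play_rows:
  increments:
    - {"offset": [0.034,-0.02,0],"roll": 0}
    - {"offset": [0.034,-0.02,0],"roll": 0}
    - {"offset": [0,0,0],"roll": 0.08}
    - {"offset": [0,0,0],"roll": 0.079}
    - {"offset": [0,0,0],"roll": 0}
    - {"offset": [0,0,0],"roll": 0}

```text
time_s: 1.85
position: [0.5539, -0.1581, 0.2474]
ee_rot: [0.996, 0.093, -0.0, -0.0]
wrist_force: [1.3, 0.1, -0.0]
opening: 0.0526
gripper_force: 0.0
```

```bash
python3 - <<'E'
from h import *
s=robot.sense(); p,d=robot.camera('wrist'); np.savez('w1.npz',p=p,d=d,T=wfc('wrist',s),M=pose(s)); cv2.imwrite('pics/w1.png',p[:,:,::-1])
print(s['position'],s['qpos'],s['wrist_force'],s['opening'],pose(s)[:3,:3].round(4),s['time_s'])
E
```

```text
[ 0.5539095  -0.15809855  0.24736974] [-3.37112533e-01  2.65784416e-02  1.29818500e+00  4.22942554e-05
  1.81731956e+00  1.04652872e+00] [ 1.25714091  0.05979195 -0.0022547 ] 0.05262147784258787 [[ 9.825e-01  1.861e-01 -4.000e-04]
 [ 1.861e-01 -9.825e-01  2.000e-04]
 [-4.000e-04 -3.000e-04 -1.000e+00]] 1.85
```

View pics/w1.png

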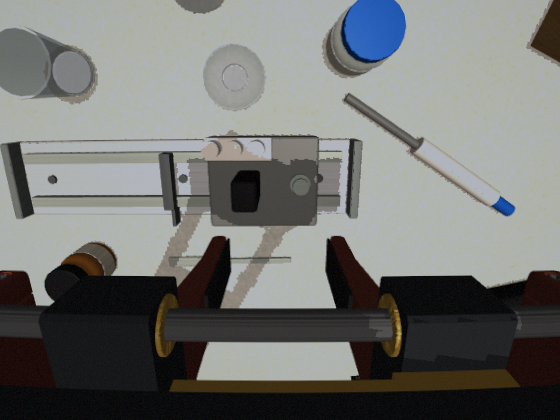

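The wrist view shows the grip at about (245,190), the pin at (300,185), the pointer at (168,188) and the vials at (210–258,148). Depth will give the grip top and the pin directly.

```bash
python3 - <<'E'
from h import *
f=np.load('w1.npz');p,d,T,M=f['p'],f['d'],f['T'],f['M']
m=robot.camera_model('wrist')
vv,uu=np.mgrid[120:240,0:370]; uv=np.c_[uu.ravel(),vv.ravel()].astype(float)
q=cv2.undistortPoints(uv[:,None],m['camera_matrix'],m['distortion'])[:,0]
dd=d[120:240,0:370].ravel(); W=(T[:3,:3]@(np.c_[q,np.ones(len(q))]*dd[:,None]).T).T+T[:3,3]
col=p[120:240,0:370].reshape(-1,3).astype(int)
def stat(n,s,):
    w=W[s]; r=(w-M[:3,3])@M[:3,:3]
    c=cv2.minAreaRect(r[:,:2].astype(np.float32)*1000)
    print(n,s.sum(),'z',w[:,2].mean(),'world',w.mean(0),'tool rect mm',c,'tool med',np.median(r,0))
U,V=uv.T
stat('grip',(col.max(1)<45)&(W[:,2]>.092)&(W[:,2]<.112)&(U>220)&(U<270)&(V>160)&(V<215))
stat('pin',(W[:,2]>.055)&(W[:,2]<.07)&(U>285)&(U<318)&(V>170)&(V<200))
s=(abs(W[:,2]-.042)<.004)&(U>205)&(U<322)&(V>130)&(V<230); stat('block',s)
stat('ptr',(abs(W[:,2]-.037)<.006)&(U>155)&(U<182)&(V>145)&(V<230))
stat('plateF',(abs(W[:,2]-.030)<.006)&(U>0)&(U<35)&(V>135)&(V<230)&(col.max(1)<130))
stat('plateR',(abs(W[:,2]-.030)<.006)&(U>340)&(U<368)&(V>135)&(V<230)&(col.max(1)<130))
E
```

```text
grip 829 z 0.10049536089587786 world [ 0.55176988 -0.12687917  0.10049536] tool rect mm ((3.044900894165039, -31.449504852294922), (29.225666046142578, 23.166446685791016), 0.795766294002533) tool med [ 0.00402269 -0.03091135  0.14658894]
pin 234 z 0.060852056367803914 world [ 0.56103139 -0.18014019  0.06085206] tool rect mm ((2.603245496749878, 23.123775482177734), (16.889474868774414, 16.81412124633789), 44.865089416503906) tool med [0.00310839 0.02296109 0.18642524]
block 6646 z 0.040976254397539894 world [ 0.550667   -0.14920913  0.04097625] tool rect mm ((2.8373565673828125, -16.70598602294922), (119.8782730102539, 99.40668487548828), 89.9478759765625) tool med [-0.00118034 -0.00192282  0.20640282]
ptr 753 z 0.03543424414489826 world [ 0.53047101 -0.03714543  0.03543424] tool rect mm ((-8.033039093017578, -124.03790283203125), (12.646504402160645, 85.34200286865234), 89.4843521118164) tool med [ 0.00063727 -0.12278305  0.21173745]
plateF 756 z 0.028063808834183933 world [0.49945301 0.14734693 0.02806381] tool rect mm ((2.0476913452148438, -311.8429260253906), (12.54061508178711, 90.11270141601562), 89.8748779296875) tool med [ 0.00421316 -0.30944075  0.21899787]
plateR 728 z 0.028572501187511087 world [ 0.57452904 -0.24260253  0.0285725 ] tool rect mm ((3.467670440673828, 87.62619018554688), (10.645242691040039, 88.67890167236328), 89.95845794677734) tool med [0.00524239 0.08681709 0.21858344]
```

Sizes and heights match the description: block 119.9×99.4 mm, pin 54.6 mm behind the grip, roll aligned. The grip is at tool (3,-31.5) mm, with the shuttle at rail y ≈ -81. The gap is about 42 mm and binding should come after 81–161 mm of travel.

Call:
play_rows:
  increments:
    - {"offset": [0.003,-0.0315,0],"roll": 0}
    - {"offset": [0,0,0.0275],"roll": 0}
    - {"offset": [0,0,0.0275],"roll": 0}
    - {"offset": [0,0,0.0275],"roll": 0}
    - {"offset": [0,0,0.0275],"roll": 0}
    - {"offset": [0,0,0.0275],"roll": 0}
    - {"offset": [0,0,0.0275],"roll": 0}
    - {"offset": [0,0,0],"roll": 0}

```text
time_s: 2.9
position: [0.5495, -0.1262, 0.08]
ee_rot: [0.996, 0.093, -0.002, -0.001]
wrist_force: [-0.1, -0.8, -0.5]
opening: 0.0529
gripper_force: 0.0
```

Call:
play_rows:
  increments:
    - {"offset": [0,0,0],"roll": 0}
    - {"offset": [0,0,0],"roll": 0}
    - {"offset": [0,0,0],"roll": 0}
    - {"offset": [0,0,0],"roll": 0}
  fingers: 1
  force: 20

```text
time_s: 3.4
position: [0.5516, -0.1266, 0.0838]
ee_rot: [0.996, 0.093, 0.001, 0.0]
wrist_force: [-1.0, -1.0, 2.6]
opening: 0.024
gripper_force: 20.0
```

Call:
play_rows:
  increments:
    - {"offset": [0,-0.004,0],"roll": 0}
    - {"offset": [0,-0.005,0],"roll": 0}
    - {"offset": [0,-0.005,0],"roll": 0}
    - {"offset": [0,-0.005,0],"roll": 0}
    - {"offset": [0,-0.005,0],"roll": 0}
    - {"offset": [0,-0.005,0],"roll": 0}
    - {"offset": [0,-0.004,0],"roll": 0}
    - {"offset": [0,-0.003,0],"roll": 0}

```text
time_s: 4.4
position: [0.5449, -0.0912, 0.0838]
ee_rot: [0.996, 0.093, 0.001, 0.001]
wrist_force: [-0.7, -2.6, 5.7]
opening: 0.0241
gripper_force: 20.0
```

Call:
play_rows:
  increments:
    - {"offset": [0,-0.004,0],"roll": 0}
    - {"offset": [0,-0.004,0],"roll": 0}
    - {"offset": [0,-0.004,0],"roll": 0}
    - {"offset": [0,-0.004,0],"roll": 0}
    - {"offset": [0,-0.004,0],"roll": 0}
    - {"offset": [0,-0.004,0],"roll": 0}
    - {"offset": [0,-0.004,0],"roll": 0}
    - {"offset": [0,-0.004,0],"roll": 0}

```text
time_s: 5.4
position: [0.5389, -0.0601, 0.0838]
ee_rot: [0.996, 0.093, 0.001, 0.001]
wrist_force: [-0.2, -4.2, 6.2]
opening: 0.0237
gripper_force: 20.0
```

```bash
cat > f.py <<'E'
from h import *
u=np.array([-.186,.9825,0]); s=robot.sense(); print(s['time_s'],'s=%.2f mm'%((s['position']-[.5516,-.1266,0])@u*1e3),'F along',s['wrist_force']@u,s['wrist_force'],s['opening'])
E
python3 f.py
```

```text
5.4 s=67.75 mm F along -4.085038529923447 [-0.21063319 -4.19767563  6.17781936] 0.02365239379073607
```

Call:
play_rows:
  increments:
    - {"offset": [0,-0.003,0],"roll": 0}
    - {"offset": [0,-0.003,0],"roll": 0}
    - {"offset": [0,-0.002,0],"roll": 0}
    - {"offset": [0,0,0],"roll": 0}

```text
time_s: 5.9
position: [0.5373, -0.0519, 0.0838]
ee_rot: [0.996, 0.093, 0.001, 0.0]
wrist_force: [-1.4, -2.2, 7.0]
opening: 0.024
gripper_force: 20.0
```

Call:
play_rows:
  increments:
    - {"offset": [0,-0.001,0],"roll": 0}
    - {"offset": [0,-0.001,0],"roll": 0}
    - {"offset": [0,-0.001,0],"roll": 0}

```text
time_s: 6.28
position: [0.5368, -0.0493, 0.0837]
ee_rot: [0.996, 0.093, 0.001, 0.001]
wrist_force: [-0.9, -3.9, 5.5]
opening: 0.0241
gripper_force: 20.0
```

Call:
play_rows:
  increments:
    - {"offset": [0,-0.0012,0],"roll": 0}
    - {"offset": [0,-0.0012,0],"roll": 0}
    - {"offset": [0,-0.0011,0],"roll": 0}

```text
time_s: 6.65
position: [0.5362, -0.0458, 0.0837]
ee_rot: [0.996, 0.093, 0.001, 0.001]
wrist_force: [-0.7, -3.9, 6.3]
opening: 0.0241
gripper_force: 20.0
```

Call:
play_rows:
  increments:
    - {"offset": [0,-0.0012,0],"roll": 0}
    - {"offset": [0,-0.0012,0],"roll": 0}
    - {"offset": [0,-0.0011,0],"roll": 0}

```text
time_s: 7.02
position: [0.5355, -0.0424, 0.0838]
ee_rot: [0.996, 0.093, 0.001, 0.001]
wrist_force: [-1.6, -4.1, 6.8]
opening: 0.0239
gripper_force: 20.0
```

Call:
play_rows:
  increments:
    - {"offset": [0,-0.0012,0],"roll": 0}
    - {"offset": [0,-0.0012,0],"roll": 0}
    - {"offset": [0,-0.0011,0],"roll": 0}

```text
time_s: 7.4
position: [0.5349, -0.039, 0.0838]
ee_rot: [0.996, 0.093, 0.001, 0.001]
wrist_force: [-1.4, -3.8, 6.1]
opening: 0.0233
gripper_force: 20.0
```

Call:
play_rows:
  increments:
    - {"offset": [0,-0.0012,0],"roll": 0}
    - {"offset": [0,-0.0012,0],"roll": 0}
    - {"offset": [0,-0.0011,0],"roll": 0}

```text
time_s: 7.78
position: [0.5342, -0.0356, 0.0838]
ee_rot: [0.996, 0.093, 0.001, 0.001]
wrist_force: [-1.1, -3.6, 6.1]
opening: 0.024
gripper_force: 20.0
```

Call:
play_rows:
  increments:
    - {"offset": [0,-0.0012,0],"roll": 0}
    - {"offset": [0,-0.0012,0],"roll": 0}
    - {"offset": [0,-0.0011,0],"roll": 0}

```text
time_s: 8.15
position: [0.5335, -0.0321, 0.0837]
ee_rot: [0.996, 0.093, 0.001, 0.001]
wrist_force: [-1.0, -3.8, 5.9]
opening: 0.0241
gripper_force: 20.0
```

Call:
play_rows:
  increments:
    - {"offset": [0,-0.0012,0],"roll": 0}
    - {"offset": [0,-0.0012,0],"roll": 0}
    - {"offset": [0,-0.0011,0],"roll": 0}

```text
time_s: 8.52
position: [0.5329, -0.0289, 0.0838]
ee_rot: [0.996, 0.093, 0.001, 0.001]
wrist_force: [-0.7, -5.5, 6.0]
opening: 0.024
gripper_force: 20.0
```

Force has risen by about 1.7 N, which may be the start of the bind. I'll take smaller steps from here.

Call:
play_rows:
  increments:
    - {"offset": [0,-0.0006,0],"roll": 0}
    - {"offset": [0,-0.0006,0],"roll": 0}

```text
time_s: 8.78
position: [0.5328, -0.0282, 0.0838]
ee_rot: [0.996, 0.092, 0.001, 0.001]
wrist_force: [-0.5, -6.8, 6.1]
opening: 0.0241
gripper_force: 20.0
```

Call:
play_rows:
  increments:
    - {"offset": [0,-0.0006,0],"roll": 0}
    - {"offset": [0,-0.0006,0],"roll": 0}

```text
time_s: 9.02
position: [0.5327, -0.0275, 0.0837]
ee_rot: [0.996, 0.092, 0.001, 0.002]
wrist_force: [-0.7, -9.7, 5.4]
opening: 0.0238
gripper_force: 20.0
```

```bash
python3 f.py
```

```text
9.025 s=100.88 mm F along -9.393125948794996 [-0.71739714 -9.69624612  5.43080698] 0.023777707590624288
```

The bind is clear: about 5.8 N above the drag, roughly 1.9 mm of give. Now drawing back.

Call:
play_rows:
  increments:
    - {"offset": [0,0.002,0],"roll": 0}
    - {"offset": [0,0.002,0],"roll": 0}
    - {"offset": [0,0.002,0],"roll": 0}
    - {"offset": [0,0.002,0],"roll": 0}
    - {"offset": [0,0.002,0],"roll": 0}
    - {"offset": [0,0.0012,0],"roll": 0}
    - {"offset": [0,0,0],"roll": 0}
    - {"offset": [0,0,0],"roll": 0}

```text
time_s: 10.02
position: [0.5343, -0.0362, 0.0838]
ee_rot: [0.996, 0.093, 0.0, -0.0]
wrist_force: [-3.2, 2.2, 6.9]
opening: 0.0234
gripper_force: 20.0
```

```bash
python3 f.py; python3 - <<'E'
from h import *
s=robot.sense(); p,d=robot.camera('wrist'); np.savez('w2.npz',p=p,d=d,T=wfc('wrist',s),M=pose(s)); a=p
b,_=robot.camera('scene'); b=cv2.resize(b[155:305,180:380],(560,420),interpolation=cv2.INTER_CUBIC)
cv2.imwrite('pics/w2.png',cv2.resize(np.vstack([a,b])[:,:,::-1],None,fx=.714,fy=.714))
E
```

```text
10.025 s=92.06 mm F along 2.795135108800508 [-3.17104226  2.24460178  6.9383749 ] 0.02344582951154814
```

View pics/w2.png

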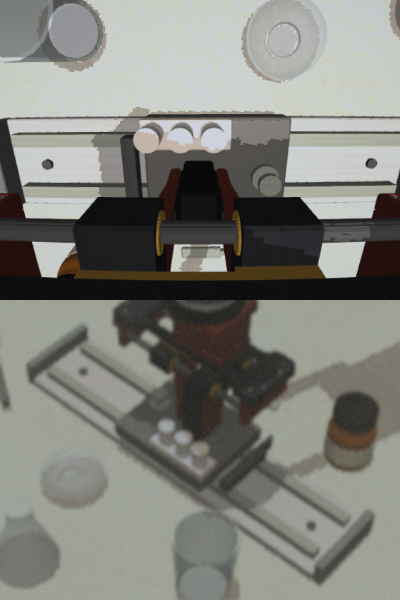

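The wrist view shows the shuttle held, with the pointer at about (130,168) in the upper half and a gap to the block's front edge at about (146,170). I'll measure that gap with the depth image.

```bash
cat > gap.py <<'E'
import sys
from h import *
f=np.load(sys.argv[1]);p,d,T,M=f['p'],f['d'],f['T'],f['M']
m=robot.camera_model('wrist')
vv,uu=np.mgrid[0:420,0:560]; uv=np.c_[uu.ravel(),vv.ravel()].astype(float)
q=cv2.undistortPoints(uv[:,None],m['camera_matrix'],m['distortion'])[:,0]
W=(T[:3,:3]@(np.c_[q,np.ones(len(q))]*d.ravel()[:,None]).T).T+T[:3,3]
u=np.array([-.186,.9825,0]);x=np.array([.9825,.186,0]);o=np.array([.5516,-.1266,0])
Y=(W-o)@u*1e3; X=(W-o)@x*1e3; Z=W[:,2]*1e3
h0=float(sys.argv[2]); lo,hi=map(float,sys.argv[3:5])
s=(X>lo)&(X<hi)&(abs(Y-h0)<75)
ys=np.arange(h0+20,h0+72,1.)
for y in ys:
    k=s&(abs(Y-y)<.5)
    if k.sum()>2: print(int(y),k.sum(),np.percentile(Z[k],[10,50,90]).round(1),end=' | ')
E
python3 gap.py w2.npz 92 8 26
```

```text
112 477 [ 69.1 162.3 175.3] | 113 435 [ 74.2 162.6 175.4] | 114 398 [ 52.5 164.  175.3] | 115 387 [ 81.4 165.  175.9] | 116 379 [139.  164.7 175.6] | 117 380 [ 51.6 164.8 175.7] | 118 387 [ 53.3 164.6 175.8] | 119 378 [ 52.8 164.6 175.7] | 120 378 [127.8 165.4 175.9] | 121 395 [ 96.1 164.8 176.1] | 122 361 [ 52.8 164.5 175.7] | 123 407 [ 53.3 165.2 176. ] | 124 365 [ 52.1 164.9 175.9] | 125 394 [160.9 164.9 176. ] | 126 375 [160.9 165.8 176.2] | 127 397 [160.7 165.5 176.3] | 128 362 [160.4 165.7 176.3] | 129 374 [160.9 165.2 176.4] | 130 247 [ 41.7 172.3 176.7] | 131 206 [ 41.5 173.8 177.4] | 132 193 [ 41.5 174.5 177.1] | 133 196 [ 41.2 173.6 177.3] | 134 197 [ 41.3 173.8 177.2] | 135 231 [ 41.2 173.1 177.4] | 136 235 [155.1 173.3 177.2] | 137 213 [155.4 173.9 177.3] | 138 191 [155.6 174.2 177.7] | 139 232 [155.4 173.4 177.5] | 140 205 [155.5 173.9 177.5] | 141 218 [155.7 173.9 177.5] | 142 205 [155.5 174.1 177.7] | 143 193 [155.5 173.4 176.6] | 144 144 [155.3 172.3 175.5] | 145 187 [ 30.4 170.3 174.3] | 146 183 [ 27.6  36.5 172.7] | 147 135 [ 35.3 155.3 172.1] | 148 101 [ 35.1 154.5 170.7] | 149 97 [ 35.5 153.9 156.1] | 150 96 [ 35.4  37.5 155.9] | 151 83 [ 35.5  37.1 156.1] | 152 84 [ 35.5  36.8 155.9] | 153 84 [ 35.6  36.9 156. ] | 154 91 [ 35.7 154.  155.9] | 155 87 [ 35.5  36.7 155.8] | 156 85 [ 35.2  37.1 155.8] | 157 80 [ 35.5 154.9 156.2] | 158 49 [154.2 155.4 156.2] | 159 36 [154.9 155.7 156.5] | 160 29 [154.9 155.4 156. ] | 161 22 [154.5 155.  155.6] | 162 10 [154.1 154.7 155. ] | 163 35 [ 21.  147.7 155.2] |
```

```bash
cat >> gap.py <<'E'
print()
a=s&(abs(Z-41)<2.5); b=s&(abs(Z-36)<2.5)&(Y>h0+40)
for n,k in(('block',a),('ptr',b)):
    c,e=np.histogram(Y[k],np.arange(h0+30,h0+72,.5)); print(n,dict(zip(e[c>0].round(1).tolist(),c[c>0].tolist())))
E
python3 gap.py w2.npz 92 8 40 | tail -2
```

```text
112 817 [ 77.  161.5 174.2] | 113 751 [ 94.9 161.7 174.1] | 114 711 [102.1 161.7 174.1] | 115 737 [145.3 161.7 174.7] | 116 714 [ 54.  161.8 174. ] | 117 755 [ 53.3 161.6 174.2] | 118 802 [ 53.7 161.5 174.5] | 119 756 [ 58.5 161.6 174. ] | 120 751 [ 76.1 161.7 174.6] | 121 770 [ 75.9 161.7 174.6] | 122 710 [ 76.1 161.6 173.9] | 123 781 [ 76.5 161.7 174.6] | 124 704 [ 76.7 161.8 174.4] | 125 751 [ 76.6 161.7 174.7] | 126 727 [ 77.1 161.7 174.8] | 127 749 [ 76.5 161.7 174.8] | 128 708 [ 76.7 161.8 175. ] | 129 740 [ 76.6 161.8 174.5] | 130 421 [ 75.9 161.6 176.1] | 131 245 [ 41.8 173.1 177. ] | 132 229 [ 41.6 173.5 176.9] | 133 221 [ 41.4 173.2 177.1] | 134 233 [ 48.4 172.9 177. ] | 135 311 [151.1 171.3 177.1] | 136 322 [151.8 171.6 176.9] | 137 309 [153.2 171.9 176.9] | 138 281 [153.2 171.5 177.4] | 139 315 [153.5 171.6 177.1] | 140 295 [153.2 171.9 177.2] | 141 305 [153.4 172.2 177.2] | 142 295 [153.1 171.9 177.4] | 143 278 [153.  171.1 176.1] | 144 229 [152.4 155.9 175.2] | 145 277 [ 32.  155.2 173.9] | 146 273 [ 28.9 153.8 172.1] | 147 239 [ 35.4 154.  171.5] | 148 215 [ 33.3 153. 
[... 155 characters left out ...]
6] | 154 231 [ 18.8 152.5 155.7] | 155 209 [ 11.8 151.6 155.7] | 156 215 [ 12.  152.  155.7] | 157 206 [ 12.5 153.1 155.9] | 158 162 [ 11.5 154.4 156. ] | 159 145 [ 11.2 154.1 156. ] | 160 124 [ 11.1 154.  155.6] | 161 109 [ 11.  152.5 155. ] | 162 80 [ 10.9 150.6 154.2] | 163 94 [ 10.7  22.3 153.8] | Traceback (most recent call last):
  File "gap.py", line 19, in <module>
    c,e=np.histogram(Y[k],np.arange(h0+30,h0+72,.5)); print(n,dict(zip(e[c>0].round(1).tolist(),c[c>0].tolist())))
                                                                       ~^^^^^
IndexError: boolean index did not match indexed array along axis 0; size of axis is 84 but size of corresponding boolean axis is 83
```

```bash
sed -i 's/e\[c>0\]/e[:-1][c>0]/' gap.py; python3 gap.py w2.npz 92 5 30 | tail -2; python3 gap.py w1.npz 0 5 30 | tail -2
```

```text
block {122.0: 21, 122.5: 23, 123.0: 21, 123.5: 20, 124.0: 23, 124.5: 19, 125.0: 23, 125.5: 25, 126.0: 19, 126.5: 22, 127.0: 22, 127.5: 19, 128.0: 25, 128.5: 20, 129.0: 21, 129.5: 23, 130.0: 16, 130.5: 16, 131.0: 23, 131.5: 18, 132.0: 19, 132.5: 12, 133.0: 27, 133.5: 13, 134.0: 18, 134.5: 13, 135.0: 19, 135.5: 11, 136.0: 9, 136.5: 2}
ptr {136.0: 1, 136.5: 3, 144.5: 1, 145.0: 20, 145.5: 34, 146.0: 29, 146.5: 32, 147.0: 41, 147.5: 29, 148.0: 31, 148.5: 37, 149.0: 25, 149.5: 39, 150.0: 36, 150.5: 26, 151.0: 36, 151.5: 29, 152.0: 33, 152.5: 33, 153.0: 32, 153.5: 33, 154.0: 32, 154.5: 35, 155.0: 31, 155.5: 27, 156.0: 38, 156.5: 27, 157.0: 22, 157.5: 4}
block {30.0: 7, 30.5: 10, 31.0: 7, 31.5: 7, 32.0: 8, 32.5: 8, 33.0: 8, 33.5: 7, 34.0: 8, 34.5: 7, 35.0: 9, 35.5: 6, 36.0: 9, 36.5: 9, 37.0: 7, 37.5: 7, 38.0: 10, 38.5: 6, 39.0: 8, 39.5: 8, 40.0: 8, 40.5: 8, 41.0: 5, 41.5: 10, 42.0: 5, 42.5: 10, 43.0: 5, 43.5: 5, 44.0: 3}
ptr {44.5: 3}
```

The measured gap is about 9.1 mm, and the arm moved back 8.8 mm. I'll draw back about 0.9 mm more, then release.

Call:
play_rows:
  increments:
    - {"offset": [0,0.0006,0],"roll": 0}
    - {"offset": [0,0.0004,0],"roll": 0}
    - {"offset": [0,0,0],"roll": 0}
    - {"offset": [0,0,0],"roll": 0}

```text
time_s: 10.62
position: [0.5345, -0.037, 0.0837]
ee_rot: [0.996, 0.093, 0.0, -0.0]
wrist_force: [-2.1, 1.5, 7.9]
opening: 0.0239
gripper_force: 20.0
```

```bash
python3 f.py; python3 - <<'E'
from h import *
s=robot.sense(); p,d=robot.camera('wrist'); np.savez('w3.npz',p=p,d=d,T=wfc('wrist',s),M=pose(s))
E
python3 gap.py w3.npz 91 5 30 | tail -2
```

```text
10.625 s=91.20 mm F along 1.896350349307114 [-2.07345978  1.53759474  7.91263467] 0.023906230607788483
block {121.0: 21, 121.5: 22, 122.0: 21, 122.5: 20, 123.0: 22, 123.5: 19, 124.0: 24, 124.5: 21, 125.0: 21, 125.5: 21, 126.0: 26, 126.5: 20, 127.0: 22, 127.5: 20, 128.0: 21, 128.5: 17, 129.0: 19, 129.5: 23, 130.0: 14, 130.5: 19, 131.0: 21, 131.5: 17, 132.0: 20, 132.5: 18, 133.0: 10, 133.5: 21, 134.0: 15, 134.5: 16, 135.0: 6, 135.5: 4}
ptr {135.5: 3, 136.0: 2, 145.0: 17, 145.5: 47, 146.0: 33, 146.5: 36, 147.0: 34, 147.5: 29, 148.0: 33, 148.5: 31, 149.0: 34, 149.5: 31, 150.0: 33, 150.5: 28, 151.0: 35, 151.5: 38, 152.0: 33, 152.5: 33, 153.0: 36, 153.5: 30, 154.0: 31, 154.5: 31, 155.0: 34, 155.5: 29, 156.0: 31, 156.5: 31, 157.0: 24, 157.5: 5}
```

The gap is now about 9.9 mm. Releasing, rising, and moving over behind the grip.

Call:
play_rows:
  increments:
    - {"offset": [0,0,0],"roll": 0}
    - {"offset": [0,0,0],"roll": 0}
    - {"offset": [0,0,0],"roll": 0}
    - {"offset": [0,0,0],"roll": 0}
  fingers: -0.2

```text
time_s: 11.18
position: [0.5343, -0.0379, 0.0823]
ee_rot: [0.996, 0.093, -0.0, -0.0]
wrist_force: [-0.0, -0.3, -0.1]
opening: 0.0528
gripper_force: 0.0
```

Call:
play_rows:
  increments:
    - {"offset": [0,0,-0.02],"roll": 0}
    - {"offset": [0,0,-0.03],"roll": 0}
    - {"offset": [0,0,-0.03],"roll": 0}
    - {"offset": [0,0,-0.03],"roll": 0}
    - {"offset": [0,0.02,-0.03],"roll": 0}
    - {"offset": [0,0.02,-0.02],"roll": 0}
    - {"offset": [0,0.015,0],"roll": 0}
    - {"offset": [0,0,0],"roll": 0}

```text
time_s: 12.18
position: [0.5445, -0.0927, 0.2421]
ee_rot: [0.996, 0.092, -0.0, -0.0]
wrist_force: [0.2, 0.3, -0.1]
opening: 0.0526
gripper_force: 0.0
```

```bash
python3 f.py; python3 - <<'E'
from h import *
s=robot.sense(); p,d=robot.camera('wrist'); np.savez('w4.npz',p=p,d=d,T=wfc('wrist',s),M=pose(s)); cv2.imwrite('pics/w4.png',p[:,:,::-1]); M=pose(s); print(M[:3,3])
T=wfc('wrist',s); m=robot.camera_model('wrist')
vv,uu=np.mgrid[0:420,0:560]; uv=np.c_[uu.ravel(),vv.ravel()].astype(float)
q=cv2.undistortPoints(uv[:,None],m['camera_matrix'],m['distortion'])[:,0]
W=(T[:3,:3]@(np.c_[q,np.ones(len(q))]*d.ravel()[:,None]).T).T+T[:3,3]
r=(W-M[:3,3])@M[:3,:3]
k=(abs(W[:,2]-.0615)<.004)&(abs(r[:,0])<.018)&(abs(r[:,1])<.025)
print('pin',k.sum(),W[k].mean(0),cv2.minAreaRect(r[k,:2].astype(np.float32)*1e3))
k=(abs(W[:,2]-.041)<.003)&(abs(r[:,0])<.06)&(abs(r[:,1])<.15)
print('block',k.sum(),cv2.minAreaRect(r[k,:2].astype(np.float32)*1e3))
E
python3 gap.py w4.npz 91 5 30 | tail -2
```

```text
12.175 s=34.63 mm F along 0.2953157271333292 [ 0.21364543  0.34102166 -0.05165465] 0.0525977500135744
[ 0.54452439 -0.09268818  0.24206626]
pin 237 [ 0.54375185 -0.09101451  0.06088199] ((-0.5794239044189453, -1.8000268936157227), (16.343505859375, 17.366304397583008), 89.8508071899414)
block 6654 ((-0.5511207580566406, -47.07899475097656), (129.38595581054688, 100.65052032470703), 89.2501449584961)
block {121.0: 7, 121.5: 7, 122.0: 11, 122.5: 3, 123.0: 11, 123.5: 6, 124.0: 10, 124.5: 6, 125.0: 7, 125.5: 10, 126.0: 6, 126.5: 11, 127.0: 5, 127.5: 10, 128.0: 7, 128.5: 7, 129.0: 10, 129.5: 7, 130.0: 6, 130.5: 8, 131.0: 7, 131.5: 8, 132.0: 8, 132.5: 9, 133.0: 7, 133.5: 5, 134.0: 10, 134.5: 5, 135.0: 3}
ptr {145.0: 7, 145.5: 16, 146.0: 11, 146.5: 7, 147.0: 12, 147.5: 9, 148.0: 12, 148.5: 10, 149.0: 12, 149.5: 12, 150.0: 9, 150.5: 9, 151.0: 10, 151.5: 9, 152.0: 14, 152.5: 9, 153.0: 13, 153.5: 8, 154.0: 10, 154.5: 10, 155.0: 8, 155.5: 12, 156.0: 11, 156.5: 10, 157.0: 9, 157.5: 2}
```

View pics/w4.png

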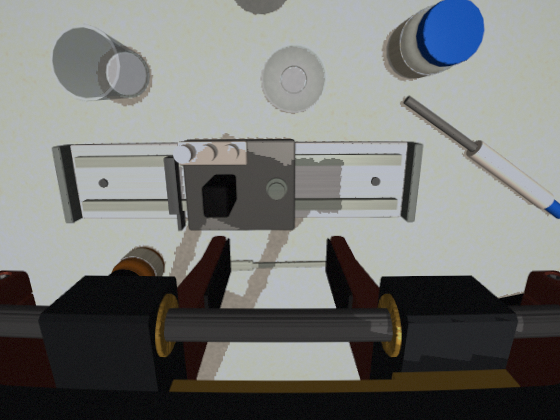

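The view shows the shuttle at (240,185), the pin at (277,188) and the pointer at (173,190), with a gap of about 10.1 mm. The pin is at tool (-0.6,-1.8) mm. I'll shut the fingers, centre over the pin and lower to just above it.

Call:
play_rows:
  increments:
    - {"offset": [-0.0006,-0.0018,0],"roll": 0}
    - {"offset": [0,0,0],"roll": 0}
    - {"offset": [0,0,0.03],"roll": 0}
    - {"offset": [0,0,0.03],"roll": 0}
    - {"offset": [0,0,0.03],"roll": 0}
    - {"offset": [0,0,0.03],"roll": 0}
    - {"offset": [0,0,0.025],"roll": 0}
    - {"offset": [0,0,0.003],"roll": 0}
  fingers: 1

```text
time_s: 13.22
position: [0.5424, -0.0896, 0.0922]
ee_rot: [0.996, 0.093, -0.002, -0.001]
wrist_force: [-0.1, -0.5, -0.1]
opening: 0.0003
gripper_force: 0.0
```

Call:
play_rows:
  increments:
    - {"offset": [0,0,0],"roll": 0}
    - {"offset": [0,0,0.002],"roll": 0}
    - {"offset": [0,0,0.002],"roll": 0}
    - {"offset": [0,0,0.002],"roll": 0}
    - {"offset": [0,0,0],"roll": 0}

```text
time_s: 13.85
position: [0.5437, -0.0903, 0.0885]
ee_rot: [0.996, 0.093, -0.0, -0.0]
wrist_force: [0.4, -0.1, -0.3]
opening: 0.0004
gripper_force: 0.0
```

Call:
play_rows:
  increments:
    - {"offset": [0,0,0.002],"roll": 0}
    - {"offset": [0,0,0.002],"roll": 0}
    - {"offset": [0,0,0.002],"roll": 0}
    - {"offset": [0,0,0.002],"roll": 0}
    - {"offset": [0,0,0.001],"roll": 0}
    - {"offset": [0,0,0],"roll": 0}

```text
time_s: 14.6
position: [0.5439, -0.0903, 0.0795]
ee_rot: [0.996, 0.093, 0.0, 0.0]
wrist_force: [0.1, -0.9, 0.8]
opening: 0.0002
gripper_force: 0.8
```

Call:
play_rows:
  increments:
    - {"offset": [0,0,0.001],"roll": 0}
    - {"offset": [0,0,0.001],"roll": 0}
    - {"offset": [0,0,0],"roll": 0}

```text
time_s: 14.98
position: [0.544, -0.0903, 0.0792]
ee_rot: [0.996, 0.093, 0.001, 0.0]
wrist_force: [-2.9, 0.3, 8.7]
opening: 0.0002
gripper_force: 4.5
```

The pin has bottomed: the tip is at 54.2 mm and the force has jumped to 8.7 N. One small extra press, then retreat.

Call:
play_rows:
  increments:
    - {"offset": [0,0,0.0007],"roll": 0}
    - {"offset": [0,0,0],"roll": 0}

```text
time_s: 15.22
position: [0.544, -0.0904, 0.0791]
ee_rot: [0.996, 0.093, 0.001, 0.0]
wrist_force: [-5.0, 0.8, 11.8]
opening: 0.0004
gripper_force: 5.9
```

Call:
play_rows:
  increments:
    - {"offset": [0,0,-0.01],"roll": 0}
    - {"offset": [0,0,-0.03],"roll": 0}
    - {"offset": [0,0,-0.04],"roll": 0}
    - {"offset": [0,0,-0.04],"roll": 0}
    - {"offset": [0,0,-0.04],"roll": 0}
    - {"offset": [0,0,0],"roll": 0}
    - {"offset": [0,0,0],"roll": 0}

```text
time_s: 16.1
position: [0.5435, -0.0902, 0.2358]
ee_rot: [0.996, 0.093, -0.001, -0.0]
wrist_force: [0.9, 0.4, -0.7]
opening: 0.0005
gripper_force: 0.0
```

```bash
python3 - <<'E'
from h import *
s=robot.sense(); p,d=robot.camera('wrist'); T=wfc('wrist',s); M=pose(s); np.savez('w5.npz',p=p,d=d,T=T,M=M)
cv2.imwrite('pics/w5.png',p[:,:,::-1]); m=robot.camera_model('wrist')
vv,uu=np.mgrid[0:420,0:560]; uv=np.c_[uu.ravel(),vv.ravel()].astype(float)
q=cv2.undistortPoints(uv[:,None],m['camera_matrix'],m['distortion'])[:,0]
W=(T[:3,:3]@(np.c_[q,np.ones(len(q))]*d.ravel()[:,None]).T).T+T[:3,3]
r=(W-M[:3,3])@M[:3,:3]
k=(W[:,2]>.047)&(W[:,2]<.07)&(abs(r[:,0])<.018)&(abs(r[:,1])<.025)
print('pin',k.sum(),np.percentile(W[k,2],[5,50,95]))
E
python3 gap.py w5.npz 91 5 30 | tail -2
```

```text
pin 301 [0.04723872 0.05267717 0.05419179]
block {121.0: 8, 121.5: 7, 122.0: 9, 122.5: 7, 123.0: 9, 123.5: 10, 124.0: 5, 124.5: 7, 125.0: 8, 125.5: 7, 126.0: 7, 126.5: 9, 127.0: 4, 127.5: 9, 128.0: 9, 128.5: 8, 129.0: 7, 129.5: 6, 130.0: 8, 130.5: 9, 131.0: 8, 131.5: 8, 132.0: 7, 132.5: 8, 133.0: 5, 133.5: 5, 134.0: 8, 134.5: 7, 135.0: 1, 135.5: 2}
ptr {135.5: 2, 145.0: 3, 145.5: 18, 146.0: 14, 146.5: 13, 147.0: 11, 147.5: 9, 148.0: 11, 148.5: 9, 149.0: 11, 149.5: 12, 150.0: 14, 150.5: 9, 151.0: 13, 151.5: 6, 152.0: 12, 152.5: 11, 153.0: 12, 153.5: 10, 154.0: 11, 154.5: 11, 155.0: 10, 155.5: 11, 156.0: 12, 156.5: 10, 157.0: 7, 157.5: 2, 158.0: 1}
```

View pics/w5.png

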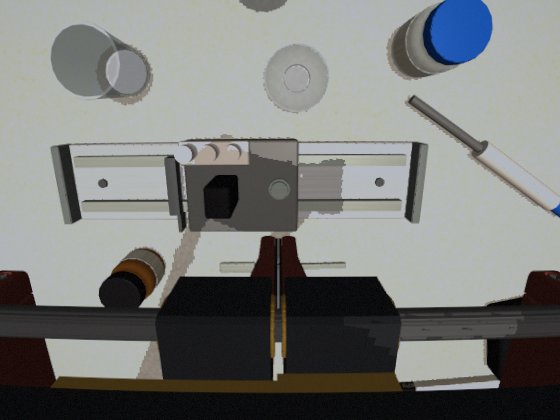

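The pin at (279,189) is down: its top reads 52.7 mm, against 60.9 mm raised, so it moved 8 mm. The gap is still about 10 mm, between the block edge and the pointer at (174,190). The bystanders are where they were and the arm is clear, so I'm handing in.

```bash
python3 -c "
from workcell import robot
print(robot.finish_job())"
```

```text
the job is handed in; nothing more can be done
None
```

The job is done and handed in: I slid the shuttle until it bound (about 6 N above the drag), drew it back to a gap of about 10 mm, let go and pressed the lock pin fully down, leaving the bystanders where they were.

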